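# Show the blue badge to the webcam for a remote identity check

## Task

The help desk on the video call has to check the blue badge. First slide the webcam's privacy shutter fully open, then pick up the blue badge, which lies face down, and hold it up in front of the webcam: face square to the lens, right way up (strap slot on top), centred on the lens and about 12 cm from it. Finish while still holding it there, steady and in the air; do not touch the webcam with the badge, and leave the red badge, mug and stapler where they stand.

Things in the scene. Friction and masses are not known exactly. Their poses are not given: they have to be found in the camera images.
- lens (a point): Centre of the webcam's front glass. The webcam is a white bar with a black front, 104 mm wide, 36 mm high and 34 mm deep, on a post with a round foot (84 mm across) that is fixed to the desk; the glass is about 164 mm above the desk. Axes of this frame: the lens looks along -x, that is towards the robot and upwards by 60 degrees (1.047 rad); y is level, along the bar, to the left as the robot sees it; z is the picture's 'up' and leans back, away from the robot.
- shutter (a joint): Privacy shutter, m: 0 = shut in front of the lens, 0.03 = fully open. It slides along the lens frame's +y (to the robot's left) in rails on the webcam's front; about 2 N moves it and it stays where it is left. It starts shut.
- shutter_tab (a point): Centre of the light grey ribbed thumb tab on the shutter, moving with it; same axes as the lens frame. The tab is 11 mm wide along y, 16 mm along z, and stands 10 mm proud of the shutter plate (29 x 27 mm, light grey, 4 mm in front of the webcam's flat front): this point is 5 mm inside the tab's outer end, 5 mm in front of the plate and 9 mm in front of the lens point. Fingers that rub on the plate drag the shutter along.
- blue_badge_centre (a point): Centre (half-way up its thickness) of the badge in a rigid blue holder, a flat slab of 92 x 58 x 6 mm, about 35 g. It lies face down on the desk, loose. x runs along its 92 mm length to the top end with the strap slot, which points roughly away from the robot at the start; y across its 58 mm width; z out of its back, so upwards at the start; the face with the square code looks along -z.
- blue_badge_top (a point): Middle of the blue badge's top edge (the end with the strap slot), 46 mm from its centre along its x.
- blue_badge: The same blue badge; origin at the centre of its face, 3 mm from the centre, same axes.
- red_badge_centre (a point): Centre of another badge of the same shape and size in a red holder, loose, also face down; not wanted. It and the blue one may lie either way about, one to the left and one to the right.
- webcam: The webcam with foot, post, head and shutter; origin at the middle of the underside of its foot. Fixed to the desk.
- mug: White mug, 92 mm across, 95 mm high, right of the work; origin at the centre of its underside, z up. Bystander.
- stapler: Black desk stapler, 144 x 39 x 54 mm, left of the work; origin at the centre of its underside. Bystander.

How it is judged:
On the way, in this order (a step that is already met when the one before it is completed fails the run):
1. the shutter is open while the blue badge still lies on the desk (value of joint shutter above 0.025 m and height (world z) of blue_badge_centre below 0.02 m), for 0.2 s.
2. the blue badge is picked up in the fingers (height (world z) of blue_badge_centre above 0.06 m and contact force between the fingers and blue_badge above 0.5 N), for 0.2 s.
At the end, for the whole second after the job is handed in: Shutter at least 25 of 30 mm open; fingers hold the blue badge still in the air, off the webcam: centre 85 to 155 mm in front of the lens, within 20 mm of its axis sideways and vertically; face to the lens and square within 0.25 rad, slot on top, upright in the picture within 0.25 rad (value of joint shutter above 0.025 m and contact force between the fingers and blue_badge above 0.5 N and contact force between blue_badge and webcam below 0.05 N and height (world z) of blue_badge_centre above 0.18 m and linear speed of blue_badge below 0.03 m/s and angular speed of blue_badge below 0.2 rad/s and x of blue_badge_centre in the frame of lens between -0.155 and -0.085 m and y of blue_badge_centre in the frame of lens between -0.02 and 0.02 m and z of blue_badge_centre in the frame of lens between -0.02 and 0.02 m and z of lens in the frame of blue_badge_centre below -0.07 m and angle between the z axis of blue_badge_centre and the x axis of lens, either way round below 0.25 rad and angle between the x axis of blue_badge_centre and the z axis of lens, either way round below 0.25 rad and z of blue_badge_top in the frame of lens above 0.01 m); the arm keeps its last pose, push and grip.
It fails at once if the badge touches the webcam (contact force between blue_badge and webcam above 0.5 N).
It fails at once if the red badge is moved by more than 30 mm (distance of red_badge_centre from where it was at the start of the episode above 0.03 m).
It fails at once if the mug is moved by more than 30 mm or tipped (distance of mug from where it was at the start of the episode above 0.03 m or angle between mug's own z axis and vertical above 0.3 rad).
It fails at once if the stapler is moved by more than 30 mm (distance of stapler from where it was at the start of the episode above 0.03 m).
It also fails if it takes over 51 s, if anything falls off the work surface, if the arm or the gripper's body presses on something with over 40 N, if the wrist force passes 120 N, or if a joint passes its speed limit or range.

## Robot

A 7-joint arm with a two-finger parallel gripper is mounted at the origin on a cart in front of the work surface, level with it; the furniture and walls round the work are solid. World frame = base frame: x ahead of the robot, y to its left, z up, the work surface at z = 0. Lengths are in m, angles in rad, forces in N, time in s.
With the tool pointing down it reaches from about 0.35 to 0.775 m from the base axis. Payload 3.1 kg.
Tool frame: the origin (TCP) lies at the very end of the fingers, on their centre line; the grasp point (between the pads) lies 19 mm behind it; z points along the fingers, y is the line along which they close (so a half turn about z gives the same grasp; the last joint's range is limited). The gripper opens to 85 mm and grips with 20 to 120 N. Pads are 22 mm wide; open, the fingers measure 114 mm over their backs; the gripper's body (76 mm by 85 mm) begins 54 mm behind the grasp point. The pads swing forward as they close: fully open they stand 13 mm farther back than shut.
Start: joints at [-1.234, 0.311, 0.014, 1.512, -0.004, 1.319, -0.027], TCP at [0.203, 0.511, 0.231] pointing down, gripper open.
Joint ranges: [-2.7, 2.7], [-0.3, 1.91], [-1.27, 1.3], [0.12, 2.57], [-1.44, 4.58], [0.2, 2.03], [-3.05, 3.05]. Speed limits (rad/s): [2.79, 2.79, 3.14, 3.14, 3.14, 3.14, 3.14].

## Interface

Orientations are given as a unit quaternion [w, x, y, z].
In Python, from cell import bot gives the robot as it stands. The module is installed in compiled form; this text tells all that it offers.
- The arm moves only by the tool send_rows, never from a script. Its argument "deltas" is a list of rows, each a list of 7 numbers: the shift along the tool's x, y, z normalised to -1 to 1, where 1 is 150 mm, then the turn, a rotation vector about the tool's x, y, z normalised to -1 to 1, where 1 is 360 degrees, then the gripper's target within -1 to 1 (fully open at 1, half-way at 0, shut at -1). In form: [[tx, ty, tz, ax, ay, az, claw], ...]. A call has 1 to 12 rows; each row is the pose to reach, as a shift and turn from the pose commanded when the call began, along the tool's axes at that moment, turning the shorter way round; what a row does not reach only later rows make up. A row lasts 1/12 s, in which the tool goes at most 41.7 mm and 7.16 degrees, less where a joint would pass 70% of its speed; a pose out of reach is approached as far as the arm can. A call with a number of a shift or a turn outside -1 to 1 is refused whole. A call with a gripper value outside its range is refused whole. The fingers move at their own pace and stop on an object; the grip force is fixed at half the most. Time passes only in rows, so rows that repeat a pose let the fingers close. It gives the time, the measured TCP pose, the force, the opening and the grip force at its end, in the units of the state.
- bot.read_state(): the state, without advancing time (a new reading comes with each control period).
- bot.read_camera(name): name is "side" or "top" or "wrist"; returns (picture, depth): 400x640x3 uint8, blue, green, red; 400x640 float32, m along the optical axis (not along the pixel's ray), 0 where there is no reading.
- bot.camera_params(name): a dict with "intrinsics" (3x3 intrinsics, pixels), "position" and "rotation" of the camera in the world. Camera axes: x right, y up, looking along -z (the intrinsics and any distortion apply to the point x, -y, -z); pixel columns grow to the right and rows downward; lengths in m; the calibration is good to about 2 mm. A picture is of the moment at which its call begins: read the wrist's pose just before it. camera_params takes no time and is no camera call; for the wrist camera it gives the pose at the moment of the call.
- bot.finish_job(): hands the job in; it is judged then, once.
The state is a dict: "time_s": time; "joints": joint angles; "joint_vel": joint speeds; "tau": joint torques, N m; "tool_pos": TCP position; "ee_rot": TCP orientation; "force": force on the tool from outside, world axes, zero at the start; "torque": the same for the moment, N m; "gripper_width": finger opening in m; "gripper_force": force on a finger pad.
Only numpy, scipy, OpenCV 4.12 (cv2) and the standard library are available. Lean on these libraries where they do the work, as an engineer would, in place of code of your own. Each camera call takes 0.05 s, during which the arm holds its last target. There are 200 camera calls.

## Working session

There is one attempt and no reset: what is moved stays moved. The work goes in short steps, Python scripts to look and compute and a tool call to move; the robot and the scene stay as the last step left them, time stands still between calls to the robot, and variables do not carry over. Pictures are saved under pics/ and viewed, at most 10 in all, crops included, and the job is handed in when it is done.

Besides the shell and the picture viewer there is one more tool, called in YAML: its name, and indented under it one key for each argument. send_rows: Moves the arm, as the interface text tells. Scaled input: -1 to 1 covers 150 mm each way for a shift and 360 degrees each way for a turn. Its arguments: {"type":"object","properties":{"deltas":{"type":"array","items":{"type":"array","items":{"type":"number"}}}},"required":["deltas"]}

```bash
mkdir -p pics
cat > h.py <<'E'
import numpy as np, cv2
from cell import bot
from scipy.spatial.transform import Rotation as R
def snap(n,fn):
    p=bot.camera_params(n); im,d=bot.read_camera(n)
    cv2.imwrite('pics/'+fn+'.png',im); np.savez('pics/'+fn+'.npz',d=d,im=im,K=p['intrinsics'],p=p['position'],r=p['rotation'])
def load(fn): return np.load('pics/'+fn+'.npz')
def rot(r):
    r=np.array(r); return r if r.shape==(3,3) else R.from_quat(np.roll(r,-1)).as_matrix()
def world(s,u,v,d=None):
    K=s['K']; d=np.array(s['d'][v,u] if d is None else d)
    u=np.array(u);v=np.array(v)
    c=np.stack([(u-K[0,2])/K[0,0]*d,-(v-K[1,2])/K[1,1]*d,-d],-1)
    return c@rot(s['r']).T+s['p']
def proj(s,P):
    c=(np.array(P)-s['p'])@rot(s['r']); K=s['K']
    return [K[0,0]*c[...,0]/-c[...,2]+K[0,2],K[1,1]*c[...,1]/c[...,2]+K[1,2]]
def pose():
    s=bot.read_state(); return np.array(s['tool_pos']),R.from_quat(np.roll(s['ee_rot'],-1))
E
python3 - <<'E'
from h import *
np.set_printoptions(precision=4,suppress=True)
for n in('side','top'):
    snap(n,n+'0'); p=bot.camera_params(n); print(p)
s=bot.read_state();print(s)
E
```

```text
{'intrinsics': array([[491.6229,   0.    , 318.5427],
       [  0.    , 491.6229, 207.4421],
       [  0.    ,   0.    ,   1.    ]]), 'position': array([ 0.793 , -0.7686,  1.1354]), 'rotation': array([0.9312, 0.3268, 0.05  , 0.1535])}
{'intrinsics': array([[424.6078,   0.    , 319.0427],
       [  0.    , 424.6078, 202.1068],
       [  0.    ,   0.    ,   1.    ]]), 'position': array([ 0.3393, -0.0223,  1.2249]), 'rotation': array([ 0.7093,  0.0638, -0.0654, -0.6989])}
{'time_s': 0.1, 'joints': array([-1.2337,  0.3117,  0.014 ,  1.5129, -0.0044,  1.3192, -0.0272]), 'joint_vel': array([-0.0004, -0.0027, -0.0002, -0.0038,  0.0008,  0.0015,  0.0018]), 'tau': array([  0.0004, -38.0857,   0.1464, -23.1242,   0.0122,   0.0082,
         0.    ]), 'tool_pos': array([0.2031, 0.5104, 0.2303]), 'ee_rot': array([-0.0002,  0.1882,  0.9821, -0.0011]), 'force': array([-1.3976,  0.4633,  0.0214]), 'torque': array([ 0.0486, -0.021 ,  0.0076]), 'gripper_force': 0.0, 'gripper_width': 0.08534748503896994}
```

View pics/top0.png

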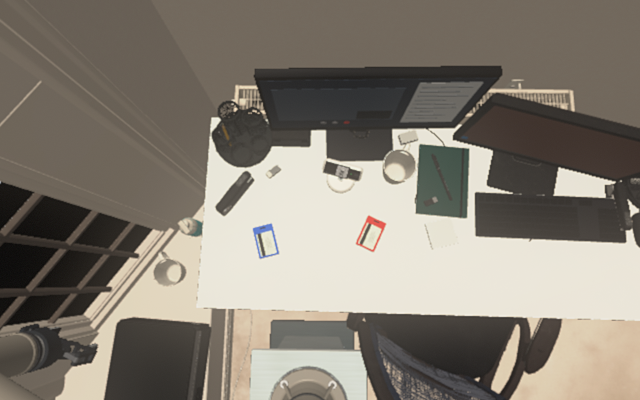

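View pics/side0.png

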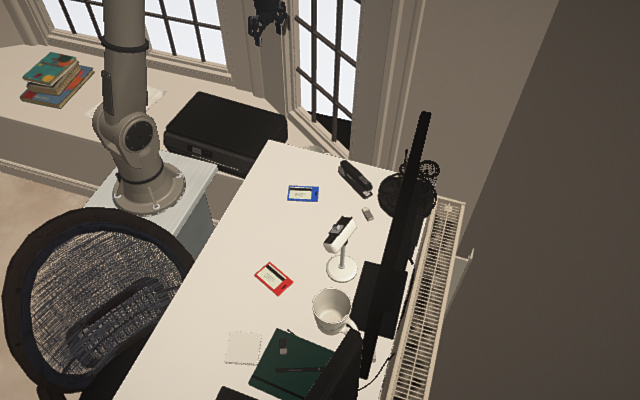

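The top view has the blue badge at (265,241), the red badge at (371,233), the webcam head at (342,171) and the mug at (399,165). I'll enlarge crops of the webcam and blue badge.

Run:
```python
from h import *
np.set_printoptions(precision=4,suppress=True)
T=load('top0');S=load('side0')
def crop(s,u0,v0,w,h,k): return cv2.resize(s['im'][v0:v0+h,u0:u0+w],None,fx=k,fy=k,interpolation=cv2.INTER_CUBIC)
a=np.hstack([crop(T,315,150,50,37,8),crop(S,310,205,50,37,8)])
b=np.hstack([crop(T,245,220,50,37,8),crop(S,280,175,50,37,8)])
cv2.imwrite('pics/c1.png',np.vstack([a,b]))
# blue/red masks
for name in('top','side'):
    s=load(name+'0'); im=s['im'].astype(int)
    for c,m in(('blue',(im[...,0]>im[...,2]+60)),('red',(im[...,2]>im[...,0]+90)&(im[...,2]>im[...,1]+90))):
        m=m.astype(np.uint8); m=cv2.morphologyEx(m,cv2.MORPH_CLOSE,np.ones((15,15)))
        n,l,st,ce=cv2.connectedComponentsWithStats(m); 
        for i in range(1,n):
            if st[i,4]>200 :
                v,u=np.where(l==i); W=world(s,u,v)
                k=(abs(W[:,2])<.03)
                if k.sum()<100: continue
                print(name,c,st[i],np.median(W[k,2]))
                # ray/plane z=.006
                o=s['p'];d=W[k]-o;P=o+d*((.006-o[2])/d[:,2:])
                print(cv2.minAreaRect((P[:,:2]*1000).astype(np.float32)))
    # webcam points
    r=(slice(150,200),slice(315,368)) if name=='top' else (slice(205,290),slice(315,362))
    v,u=np.mgrid[r]; W=world(s,u.ravel(),v.ravel())
    W=W[(W[:,2]>.12)&(W[:,2]<.25)]; print('head n',len(W),W.mean(0),W.min(0),W.max(0)); np.save('pics/head_'+name,W)
```

```text
top blue [253 224  26  34 600] 0.005779174117149122
((450.6010437011719, 129.09999084472656), (89.05216979980469, 55.346221923828125), 15.22383975982666)
top red [356 216  30  35 591] 0.0062063147773560035
((475.8328857421875, -173.2257080078125), (55.1282958984375, 88.89751434326172), 65.66508483886719)
head n 593 [ 0.6208 -0.0823  0.1652] [ 0.5943 -0.134   0.1493] [ 0.6525 -0.0323  0.1835]
side blue [288 186  31  16 434] 0.00488631767293457
((450.8583068847656, 126.57907104492188), (90.38134002685547, 57.394798278808594), 15.214167594909668)
side red [255 262  38  34 649] 0.005204345435722013
((476.4273986816406, -175.33685302734375), (56.372135162353516, 91.18160247802734), 65.6876449584961)
head n 727 [ 0.6265 -0.0908  0.1609] [ 0.5944 -0.1375  0.1262] [ 0.6564 -0.0328  0.1827]
```

View pics/c1.png

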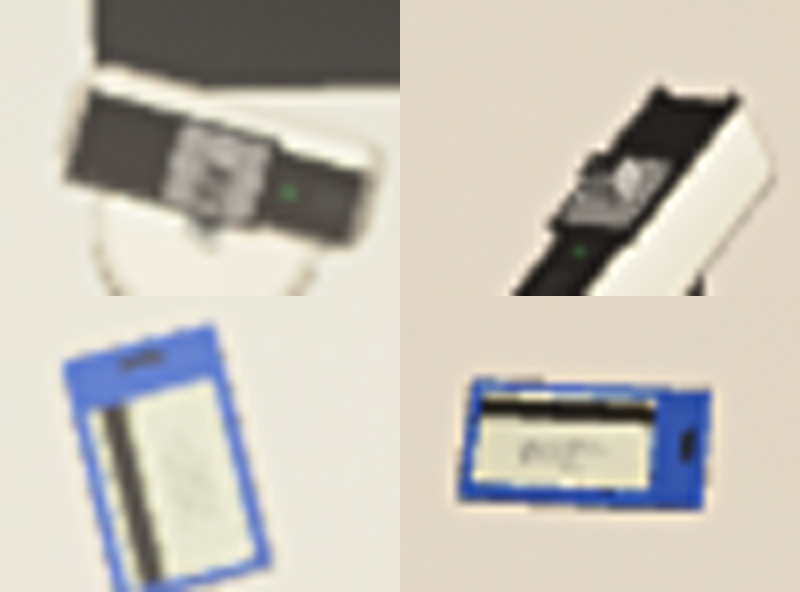

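The crop shows the shutter plate and tab slightly right of the bar's middle in view, with the bar turned about 15° so it faces the robot's left. The blue badge's slot end points away from the robot, tilted about 15° to the left. Next I fit the webcam's front.

Run:
```python
from h import *
np.set_printoptions(precision=4,suppress=True)
from scipy.optimize import least_squares
def fr(a):
    c,s=np.cos(a),np.sin(a); h=np.array([c,-s,0]); 
    x=h*.5+np.array([0,0,-np.sqrt(.75)]); y=np.array([s,c,0]); return np.stack([x,y,np.cross(x,y)],1)
allP=[]
for name,r in(('top',(slice(157,184),slice(320,364))),('side',(slice(212,252),slice(318,358)))):
    s=load(name+'0'); v,u=np.mgrid[r]; v=v.ravel();u=u.ravel(); W=world(s,u,v); g=s['im'][v,u].astype(int).max(1)
    k=(W[:,2]>.14)&(W[:,2]<.2)&(g<110); P=W[k]
    c=np.median(P,0);q=P-c; 
    for _ in range(3):
        n=np.linalg.svd(q-q.mean(0))[2][2]; d=(q-q.mean(0))@n; q=q[abs(d)<.006]
    n*=np.sign(n[2]); print(name,len(P),'normal',n,'elev',np.degrees(np.arcsin(n[2])),'yaw a',np.degrees(np.arctan2(n[1],-n[0])), 'std',d.std())
    P=q+c
    for a in [np.arctan2(n[1],-n[0]),np.radians(15)]:
        F=fr(a); L=P@F; rc=cv2.minAreaRect((L[:,1:]*1000).astype(np.float32)); print(rc,'x',np.median(L[:,0]), 'world c',F@np.array([np.median(L[:,0]),rc[0][0]/1e3,rc[0][1]/1e3]))
    # light grey shutter
    sh=(W[:,2]>.14)&(W[:,2]<.21)&(g>110)&(g<215); 
    L=W[sh]@fr(np.radians(15)); L-=np.median(P,0)@fr(np.radians(15)); kk=L[:,0]<-.003
    print('shutter',kk.sum(),L[kk].min(0),L[kk].max(0),np.median(L[kk],0))
# foot: circle of webcam foot, white - skip
```

```text
top 235 normal [-0.515   0.1354  0.8464] elev 57.82364243162439 yaw a 14.726433679663552 std 0.0019574343624754573
((79.25250244140625, 616.9404907226562), (91.00099182128906, 30.438400268554688), 1.354765772819519) x 0.16632245892279535 world c [ 0.6173 -0.0803  0.1644]
((82.19608306884766, 616.606689453125), (91.00270080566406, 30.438627243041992), 1.1175696849822998) x 0.16612757055798488 world c [ 0.6173 -0.0803  0.1644]
shutter 44 [-0.0166 -0.0305 -0.0116] [-0.0032  0.0234  0.0183] [-0.0096 -0.0171  0.0031]
side 225 normal [-0.5389  0.1369  0.8312] elev 56.22160053330873 yaw a 14.251500287542944 std 0.001698378441601605
((73.90301513671875, 618.738037109375), (94.62010192871094, 36.6253547668457), 2.2836174964904785) x 0.16712960596189103 world c [ 0.6185 -0.0809  0.1646]
((81.99781036376953, 617.85693359375), (94.64407348632812, 36.627750396728516), 1.6365766525268555) x 0.16651306819255196 world c [ 0.6185 -0.0808  0.1647]
shutter 45 [-0.0136 -0.014  -0.0174] [-0.0031  0.0381  0.0116] [-0.0046  0.0012  0.0051]
```

```bash
cat >> h.py <<'E'
A=np.radians(15.)
c_,s_=np.cos(A),np.sin(A)
xl=np.array([.5*c_,-.5*s_,-np.sqrt(.75)]); yl=np.array([s_,c_,0]); zl=np.cross(xl,yl)
F=np.stack([xl,yl,zl],1); LENS=np.array([.618,-.081,.1645])
RT=R.from_matrix(np.stack([-zl,yl,xl],1))   # tool pose: z along lens x, y along lens y
def Lw(x,y,z): return LENS+F@np.array([x,y,z])/1000
def delta(P,Rt,verbose=True):
    p,r=pose(); d=r.inv().apply(np.array(P)-p)/.15; w=(r.inv()*Rt).as_rotvec()/(2*np.pi)
    print('d',d.round(4),'w',w.round(4)); 
def st():
    s=bot.read_state(); p,r=pose(); print('t',s['time_s'],'pos',p.round(4),'lens',(F.T@(p-LENS)*1000).round(1),'f',np.round(s['force'],1),'w',round(s['gripper_width'],4),'gf',s['gripper_force'])
E
python3 - <<'E'
from h import *
print(Lw(-130,-30,0)); delta(Lw(-130,-30,0),RT)
E
```

```text
[ 0.54745025 -0.09315454  0.2770833 ]
d [-3.6205 -2.8905 -0.3053] w [-0.0052 -0.0832 -0.0181]
```

send_rows:
  deltas:
    - [-0.25,-0.2,-0.2,0,0,0,-1]
    - [-0.5,-0.4,-0.3,0,0,0,-1]
    - [-0.75,-0.6,-0.4,0,0,0,-1]
    - [-1,-0.8,-0.4,0,0,0,-1]
    - [-1,-0.8,-0.4,0,0,0,-1]

```text
time_s: 0.52
tool_pos: [0.2996, 0.3418, 0.2919]
ee_rot: [0.0, 0.189, 0.982, 0.0]
force: [0.5, 0.1, -0.5]
gripper_width: 0.0258
gripper_force: 0.0
```

send_rows:
  deltas:
    - [-0.25,-0.2,0,0,0,0,-1]
    - [-0.5,-0.4,0,0,0,0,-1]
    - [-0.75,-0.6,0,0,0,0,-1]
    - [-1,-0.8,0,0,0,0,-1]
    - [-1,-0.8,0,0,0,0,-1]

```text
time_s: 0.93
tool_pos: [0.3951, 0.1718, 0.2913]
ee_rot: [0.001, 0.191, 0.982, -0.001]
force: [1.1, 0.6, 0.7]
gripper_width: -0.0002
gripper_force: 0.0
```

Run:
```python
from h import *
st(); print(bot.read_state()['joints']);delta(Lw(-130,-30,0),RT)
```

```text
t 0.9333 pos [0.3951 0.1718 0.2913] lens [-250.1  186.5 -179.7] f [1.1 0.6 0.7] w -0.0002 gf 0.0
[-0.77051109  0.0296444   0.33007736  1.70275526 -0.00765531  1.41085288
  0.74638342]
d [-1.6047 -1.2555  0.0987] w [-0.0054 -0.083  -0.0191]
```

send_rows:
  deltas:
    - [-0.2,-0.2,0,0,-0.015,-0.005,-1]
    - [-0.4,-0.4,0,0,-0.03,-0.01,-1]
    - [-0.6,-0.6,0,0,-0.045,-0.014,-1]
    - [-0.8,-0.7,0,0,-0.06,-0.018,-1]
    - [-0.8,-0.7,0,0,-0.083,-0.019,-1]
    - [-0.8,-0.7,0,0,-0.083,-0.019,-1]
    - [-0.8,-0.7,0,0,-0.083,-0.019,-1]
    - [-0.8,-0.7,0,0,-0.083,-0.019,-1]

```text
time_s: 1.6
tool_pos: [0.4658, 0.0352, 0.2913]
ee_rot: [0.253, 0.123, 0.958, -0.048]
force: [0.7, -0.4, 0.2]
gripper_width: -0.0002
gripper_force: 0.0
```

Run:
```python
from h import *
st(); print(bot.read_state()['joints']);delta(Lw(-130,-30,0),RT); snap('wrist','w1')
```

```text
t 1.6 pos [0.4658 0.0352 0.2913] lens [-198.3   72.9  -90. ] f [ 0.7 -0.4  0.2] w -0.0002 gf 0.0
[-0.69910328 -0.23018456  0.27606721  2.04127215  0.49258834  0.97426039
  0.68841815]
d [-0.5929 -0.681   0.472 ] w [-0.0044 -0.0006  0.0021]
```

View pics/w1.png

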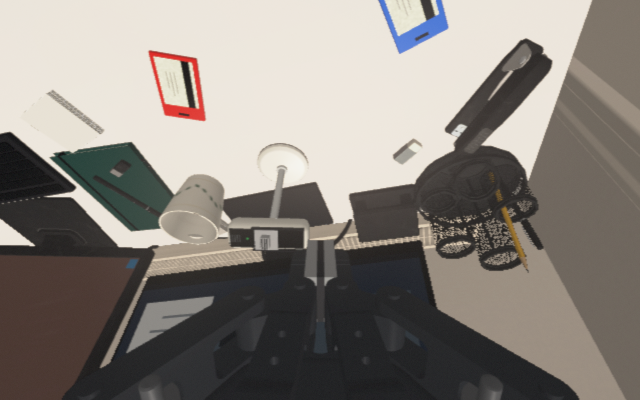

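The wrist view shows the webcam head at about (270,234), upside down, with the tab pale at (266,241). I'll refine the head fit from this closer view.

Run:
```python
from h import *
np.set_printoptions(precision=4,suppress=True)
s=load('w1')
im=cv2.resize(s['im'][205:260,220:320],None,fx=8,fy=8,interpolation=cv2.INTER_CUBIC)
def dr(P,c):
    u,v=proj(s,np.array(P)); cv2.circle(im,(int((u-220+.5)*8),int((v-205+.5)*8)),3,c,-1)
for y in(-52,52):
    for z in(-18,18): dr(Lw(0,y,z),(0,0,255))
for y in(-5.5,5.5):
    for z in(-8,8): dr(Lw(-14,y,z),(0,255,0))
for y in(-14.5,14.5):
    for z in(-13.5,13.5): dr(Lw(-4,y,z),(255,0,255))
cv2.imwrite('pics/c2.png',im)
v,u=np.mgrid[215:255,225:312]; v=v.ravel();u=u.ravel(); W=world(s,u,v); L=(W-LENS)@F*1000
g=s['im'][v,u].astype(int).max(1)
k=(abs(L[:,0])<20)&(abs(L[:,1])<70)&(abs(L[:,2])<35)
f=k&(g<100); print(f.sum(),np.median(L[f],0),np.percentile(L[f],[2,98],0))
f=k&(L[:,0]<-10); print('tab',f.sum(),np.median(L[f],0),L[f].min(0),L[f].max(0))
```

```text
1114 [ 0.1686 15.9103 -1.9613] [[ -3.9581 -43.815  -16.84  ]
 [  1.8109  45.7538  14.1167]]
tab 114 [-13.2482   2.2319  -2.4133] [-15.4232  -4.1341  -9.3513] [-10.0424   7.0627   6.8855]
```

View pics/c2.png

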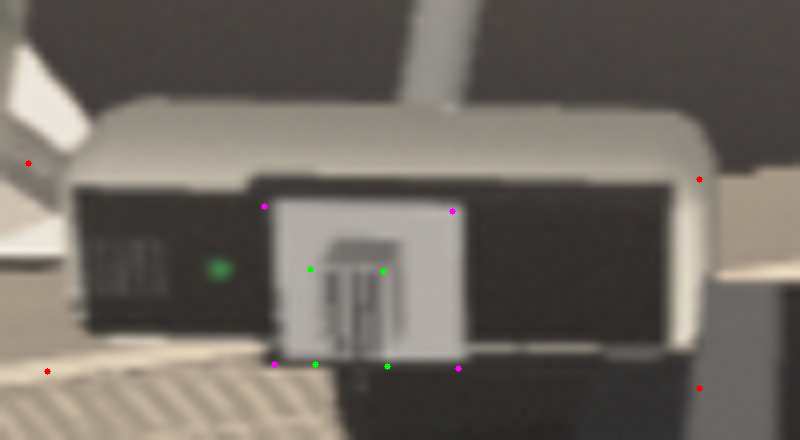

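Overlay: the observed plate spans (270–465, 200–358) in the crop, about 1 mm further in +y and 1 mm further in -z than my model. I'll shift the lens estimate accordingly and approach to the right of the tab.

```bash
sed -i 's/^RT=/LENS=LENS+F@np.array([0,.001,-.001])\nRT=/' h.py
python3 - <<'E'
from h import *
st();delta(Lw(-40,-36,0),RT)
E
```

```text
t 1.65 pos [0.4667 0.0353 0.2921] lens [-198.6   72.2  -87.9] f [0.4 0.1 0.5] w -0.0001 gf 0.0
d [-0.5803 -0.6997  1.0751] w [-0.0043 -0.0004  0.0019]
```

send_rows:
  deltas:
    - [-0.2,-0.25,0.1,-0.002,0,0.001,-1]
    - [-0.4,-0.5,0.3,-0.004,0,0.002,-1]
    - [-0.58,-0.7,0.5,-0.004,0,0.002,-1]
    - [-0.58,-0.7,0.75,-0.004,0,0.002,-1]
    - [-0.58,-0.7,1,-0.004,0,0.002,-1]
    - [-0.58,-0.7,1,-0.004,0,0.002,-1]
    - [-0.58,-0.7,1,-0.004,0,0.002,-1]

```text
time_s: 2.23
tool_pos: [0.5827, -0.1103, 0.2046]
ee_rot: [0.252, 0.128, 0.958, -0.038]
force: [-0.8, 0.3, -0.8]
gripper_width: -0.0
gripper_force: 0.0
```

Run:
```python
from h import *
st();delta(Lw(-8,-36,0),RT); print(bot.read_state()['joints'])
```

```text
t 2.2333 pos [ 0.5827 -0.1103  0.2046] lens [-48.  -38.4  -1.9] f [-0.8  0.3 -0.8] w -0.0 gf 0.0
d [-0.0147  0.0188  0.2663] w [-0.0016 -0.0013 -0.0001]
[-0.60049434  0.10638183  0.76690746  1.9901216  -0.01160285  0.56288786
  1.45837967]
```

send_rows:
  deltas:
    - [-0.01,0.01,0.1,0,0,0,-1]
    - [-0.014,0.018,0.18,-0.001,-0.001,0,-1]
    - [-0.014,0.018,0.265,-0.001,-0.001,0,-1]
    - [-0.014,0.018,0.265,-0.001,-0.001,0,-1]

```text
time_s: 2.57
tool_pos: [0.6049, -0.1102, 0.1739]
ee_rot: [0.258, 0.125, 0.958, -0.032]
force: [-0.8, 1.2, -0.1]
gripper_width: -0.0001
gripper_force: 0.0
```

Run:
```python
from h import *
st();delta(Lw(-8,-36,0),RT);snap('side','s1');snap('wrist','w2')
a=load('s1')['im'];b=load('w2')['im']
cv2.imwrite('pics/c3.png',np.vstack([cv2.resize(a[170:300,270:430],(640,520))[100:400],b[150:400][:280]]))
```

```text
t 2.5667 pos [ 0.6049 -0.1102  0.1739] lens [-10.6 -32.6   1.3] f [-0.8  1.2 -0.1] w -0.0001 gf 0.0
d [ 0.0089 -0.0227  0.0175] w [0.0005 0.0003 0.0003]
```

View pics/c3.png

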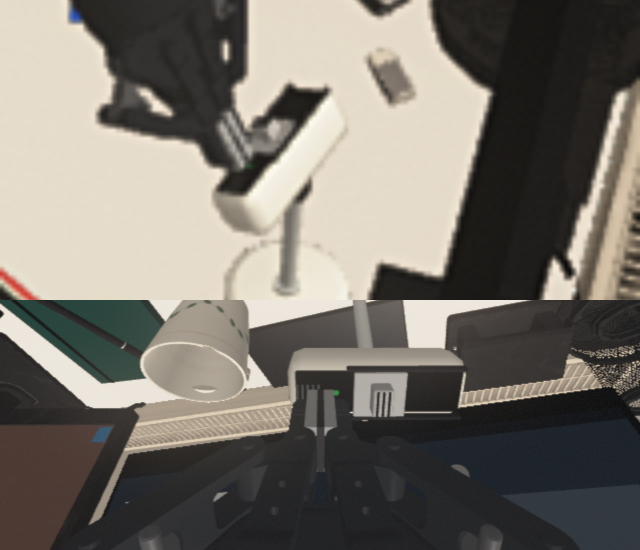

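The fingers stand to the right of the tab (wrist image: fingers at x≈320, tab at 370–395) with clearance in front of the plate. Now pushing left.

send_rows:
  deltas:
    - [0.004,0.0,0.01,0,0,0,-1]
    - [0.008,0.04,0.015,0,0,0,-1]
    - [0.008,0.08,0.015,0,0,0,-1]
    - [0.008,0.12,0.015,0,0,0,-1]
    - [0.008,0.16,0.015,0,0,0,-1]
    - [0.008,0.2,0.015,0,0,0,-1]
    - [0.008,0.24,0.015,0,0,0,-1]
    - [0.008,0.28,0.015,0,0,0,-1]
    - [0.008,0.28,0.015,0,0,0,-1]

```text
time_s: 3.42
tool_pos: [0.6158, -0.0685, 0.1719]
ee_rot: [0.259, 0.124, 0.957, -0.032]
force: [0.7, -0.4, -0.0]
gripper_width: 0.0
gripper_force: 0.0
```

Run:
```python
from h import *
st();snap('wrist','w3')
```

```text
t 3.4167 pos [ 0.6158 -0.0685  0.1719] lens [-9.1 10.5  0. ] f [ 0.7 -0.4 -0. ] w 0.0 gf 0.0
```

View pics/w3.png

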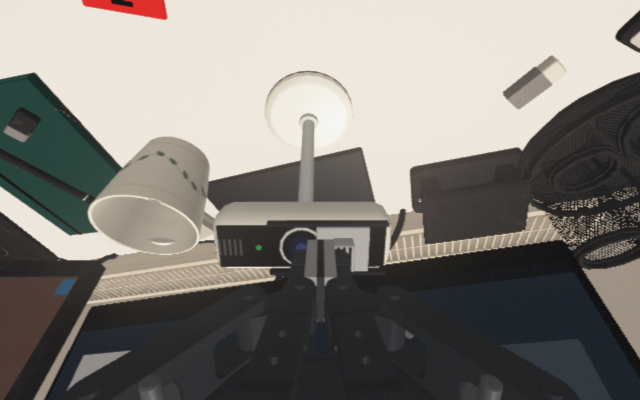

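The shutter is moving: the lens glass shows at (300,246) and the plate centre is at x≈343, about 25 mm open. I'll push the rest of the way.

send_rows:
  deltas:
    - [0,0.015,0,0,0,0,-1]
    - [0,0.03,0,0,0,0,-1]
    - [0,0.045,0,0,0,0,-1]
    - [0,0.055,0,0,0,0,-1]
    - [0,0.055,0,0,0,0,-1]

```text
time_s: 3.88
tool_pos: [0.6172, -0.0623, 0.1716]
ee_rot: [0.258, 0.125, 0.957, -0.032]
force: [-1.9, -0.5, 0.6]
gripper_width: 0.0002
gripper_force: 0.5
```

Run:
```python
from h import *
st()
```

```text
t 3.8833 pos [ 0.6172 -0.0623  0.1716] lens [-9.  16.9 -0.4] f [-1.9 -0.5  0.6] w 0.0002 gf 0.452633835375309
```

send_rows:
  deltas:
    - [0,0.01,0,0,0,0,-1]
    - [0,0.02,0,0,0,0,-1]
    - [0,0.02,0,0,0,0,-1]

```text
time_s: 4.13
tool_pos: [0.6175, -0.0611, 0.1716]
ee_rot: [0.258, 0.126, 0.957, -0.033]
force: [-1.8, -3.6, -0.0]
gripper_width: 0.0001
gripper_force: 2.1
```

Run:
```python
from h import *
st();snap('wrist','w4')
s=load('w4')['im'][190:280,200:400]
cv2.imwrite('pics/c4.png',cv2.resize(s,None,fx=4,fy=4))
```

```text
t 4.1333 pos [ 0.6175 -0.0611  0.1716] lens [-9.  18.1 -0.3] f [-1.8 -3.6 -0. ] w 0.0001 gf 2.1338293701410294
```

View pics/c4.png

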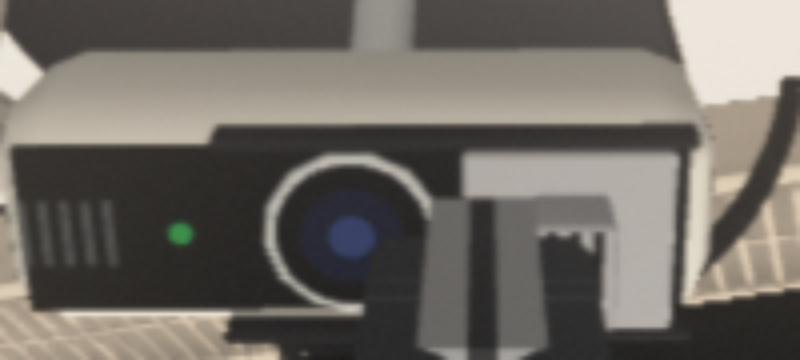

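The lens is clear at (350,236) in the crop, and the plate centre at x≈570 makes it about 29 mm open, with the force rising at the stop. Retracting, then on to the badge.

send_rows:
  deltas:
    - [0,-0.03,0,0,0,0,-1]
    - [0,-0.05,-0.1,0,0,0,-1]
    - [0,-0.05,-0.35,0,0,0,0]
    - [0,0,-0.6,0,0,0,1]
    - [0,0.15,-0.8,0,0,0,1]
    - [0,0.3,-0.8,0,0,0,1]
    - [0,0.3,-0.8,0,0,0,1]

```text
time_s: 4.77
tool_pos: [0.5735, 0.0082, 0.2791]
ee_rot: [0.262, 0.12, 0.957, -0.027]
force: [-0.4, 1.5, -0.9]
gripper_width: 0.0604
gripper_force: 0.0
```

```bash
cat >> h.py <<'E'
B=np.radians(15.2); BC=np.array([.4507,.128])
RB=R.from_matrix(np.array([[-np.cos(B),-np.sin(B),0],[-np.sin(B),np.cos(B),0],[0,0,-1]]).T)
E
python3 - <<'E'
from h import *
s=load('w4'); u,v=287,248
for (u,v) in((287,248),(285,247),(289,250)): print('lens seen',((world(s,u,v)-LENS)@F*1000).round(1))
P=s['p']; d=(world(s,287.0+.5,248.3,.2)-P)@F; q=(P-LENS)@F; t=-q[0]/d[0]; print(((q+d*t)*1000).round(1))
st();delta([*BC,.12],RB)
E
```

```text
lens seen [-1.2 -0.3 -0.2]
lens seen [-2.  -1.3 -1.3]
lens seen [-1.4  0.8  0.9]
[ 0.  -0.1  0.6]
t 4.7667 pos [0.5735 0.0082 0.2791] lens [-132.3   73.7    1.1] f [-0.4  1.5 -0.9] w 0.0604 gf 0.0
d [1.3939 0.5622 0.4173] w [-0.02    0.0833 -0.0801]
```

send_rows:
  deltas:
    - [0.2,0.1,0,-0.004,0.015,-0.015,1]
    - [0.4,0.2,0,-0.008,0.03,-0.03,1]
    - [0.6,0.3,0,-0.012,0.045,-0.045,1]
    - [0.8,0.4,0.05,-0.016,0.06,-0.06,1]
    - [1,0.5,0.1,-0.02,0.075,-0.075,1]
    - [1,0.56,0.1,-0.02,0.083,-0.08,1]
    - [1,0.56,0.1,-0.02,0.083,-0.08,1]
    - [1,0.56,0.1,-0.02,0.083,-0.08,1]

```text
time_s: 5.43
tool_pos: [0.4758, 0.1127, 0.1863]
ee_rot: [-0.003, -0.126, 0.992, -0.004]
force: [0.1, -1.5, 0.9]
gripper_width: 0.0851
gripper_force: 0.0
```

Run:
```python
from h import *
st();delta([*BC,.12],RB); print(bot.read_state()['joints'])
```

```text
t 5.4333 pos [0.4758 0.1127 0.1863] lens [-112.6  149.3 -150.5] f [ 0.1 -1.5  0.9] w 0.0851 gf 0.0
d [0.1331 0.1439 0.4419] w [-0.0011 -0.0012 -0.002 ]
[-0.87542625  0.2653236   0.73822637  1.76011738 -0.18239412  1.19598355
  1.73731202]
```

send_rows:
  deltas:
    - [0.07,0.07,0.2,0,0,-0.001,1]
    - [0.133,0.144,0.44,-0.001,-0.001,-0.002,1]
    - [0.133,0.144,0.44,-0.001,-0.001,-0.002,1]
    - [0.133,0.144,0.44,-0.001,-0.001,-0.002,1]
    - [0.133,0.144,0.44,-0.001,-0.001,-0.002,1]

```text
time_s: 5.85
tool_pos: [0.4514, 0.1274, 0.1236]
ee_rot: [0.002, -0.131, 0.991, 0.001]
force: [-0.6, -0.2, -0.2]
gripper_width: 0.0853
gripper_force: 0.0
```

Run:
```python
from h import *
st();delta([*BC,.03],RB); snap('wrist','w5')
s=load('w5'); im=s['im'].copy()
ex=np.array([np.cos(B),np.sin(B)]);ey=np.array([-ex[1],ex[0]])
for a in(-1,1):
  for b in(-1,1):
    u,v=proj(s,np.array([*(BC+ex*.046*a+ey*.029*b),.006])); print(u,v); 
    if 0<u<640 and 0<v<400: cv2.circle(im,(int(u),int(v)),3,(0,0,255),-1)
cv2.imwrite('pics/w5.png',im)
```

```text
t 5.85 pos [0.4514 0.1274 0.1236] lens [ -72.   157.2 -205.5] f [-0.6 -0.2 -0.2] w 0.0853 gf 0.0
d [0.0059 0.0038 0.6241] w [ 0.0004  0.0007 -0.0002]
286.9430115053246 136.96284766043362
354.98482380660835 136.8027429651633
290.4977753381824 234.99119449971718
351.65491978140966 234.819762349903
```

View pics/w5.png

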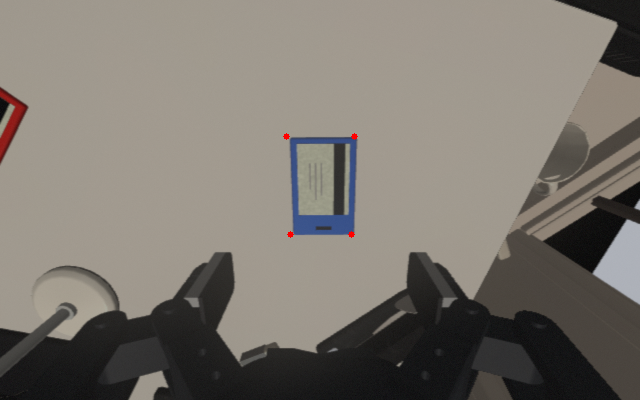

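The badge corners lie at (290,137), (356,137), (293,235) and (354,235), within 2 px of the model. Descending with a partly closed gripper.

send_rows:
  deltas:
    - [0.005,0.008,0.2,0,0,0,0.58]
    - [0.005,0.008,0.4,0,0,0,0.58]
    - [0.005,0.008,0.6,0,0,0,0.58]
    - [0.005,0.008,0.7,0,0,0,0.58]
    - [0.005,0.008,0.76,0,0,0,0.58]
    - [0.005,0.008,0.8,0,0,0,0.58]
    - [0.005,0.008,0.8,0,0,0,0.58]
    - [0.005,0.008,0.8,0,0,0,0.58]

```text
time_s: 6.57
tool_pos: [0.4504, 0.1289, 0.003]
ee_rot: [0.001, -0.132, 0.991, 0.001]
force: [-0.5, 0.2, 0.1]
gripper_width: 0.067
gripper_force: 0.0
```

Run:
```python
from h import *
st();delta([*BC,.0],RB)
s=bot.read_state(); snap('wrist','w6')
a=load('w6')['im'][100:400,120:520]
cv2.imwrite('pics/c6.png',cv2.resize(a,None,fx=2,fy=2))
```

```text
t 6.5667 pos [0.4504 0.1289 0.003 ] lens [  31.8  158.4 -267. ] f [-0.5  0.2  0.1] w 0.067 gf 0.0
d [-0.0002 -0.0062  0.0198] w [ 0.0003  0.0004 -0.0001]
```

View pics/c6.png

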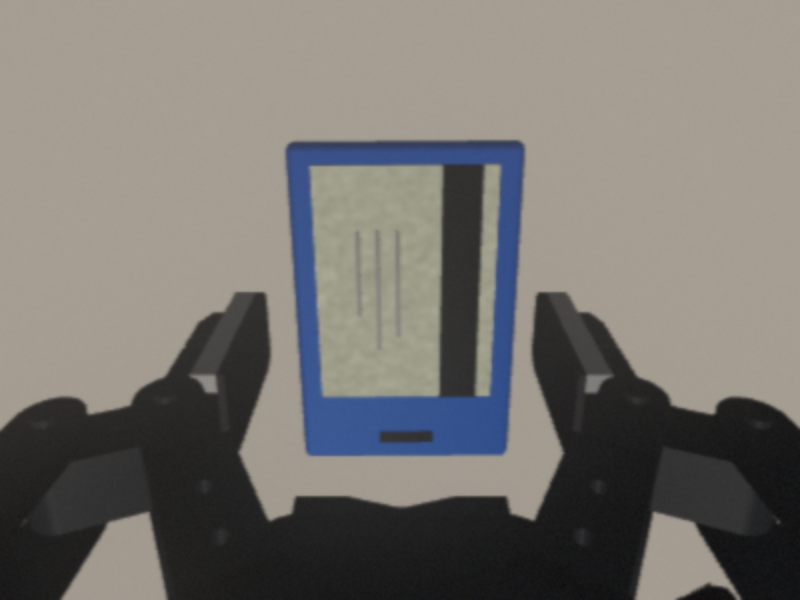

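Centred astride the badge with no contact yet, and the tips still look slightly high because the pads swing. Lowering further while watching the force.

send_rows:
  deltas:
    - [0,0,0.015,0,0,0,0.5]
    - [0,0,0.03,0,0,0,0.5]
    - [0,0,0.03,0,0,0,0.5]
    - [0,0,0.03,0,0,0,0.5]

```text
time_s: 6.95
tool_pos: [0.4486, 0.1287, -0.0027]
ee_rot: [-0.0, -0.132, 0.991, 0.001]
force: [0.5, -0.6, 0.6]
gripper_width: 0.0641
gripper_force: 0.0
```

send_rows:
  deltas:
    - [0,0,0.01,0,0,0,0.5]
    - [0,0,0.015,0,0,0,0.5]
    - [0,0,0.015,0,0,0,0.5]
    - [0,0,0.015,0,0,0,0.5]

```text
time_s: 7.28
tool_pos: [0.4485, 0.1286, -0.0052]
ee_rot: [-0.001, -0.132, 0.991, 0.001]
force: [0.2, -0.0, -0.8]
gripper_width: 0.0641
gripper_force: 0.0
```

send_rows:
  deltas:
    - [0,0,-0.002,0,0,0,0.3]
    - [0,0,-0.002,0,0,0,-1]
    - [0,0,-0.002,0,0,0,-1]
    - [0,0,-0.002,0,0,0,-1]
    - [0,0,-0.002,0,0,0,-1]
    - [0,0,-0.002,0,0,0,-1]

```text
time_s: 7.78
tool_pos: [0.4491, 0.1283, -0.0039]
ee_rot: [-0.0, -0.132, 0.991, 0.001]
force: [-2.1, -1.0, 8.6]
gripper_width: 0.0558
gripper_force: 65.8
```

send_rows:
  deltas:
    - [0,0,-0.05,0,0,0,-1]
    - [0,0,-0.12,0,0,0,-1]
    - [0,0,-0.25,0,0,0,-1]
    - [0,0,-0.4,0,0,0,-1]
    - [0,0,-0.6,0,0,0,-1]
    - [0,0,-0.8,0,0,0,-1]
    - [0,0,-1,0,0,0,-1]
    - [0,0,-1,0,0,0,-1]
    - [0,0,-1,0,0,0,-1]

```text
time_s: 8.53
tool_pos: [0.4504, 0.1289, 0.1476]
ee_rot: [0.002, -0.132, 0.991, 0.002]
force: [-0.7, -0.2, -1.0]
gripper_width: 0.0557
gripper_force: 63.9
```

Run:
```python
from h import *
st();delta(Lw(-122,0,0),RT);snap('wrist','w7');snap('side','s7')
a=load('w7')['im'][100:400,120:520];b=load('s7')['im'][120:270,220:420]
cv2.imwrite('pics/c7.png',np.hstack([a,cv2.resize(b,(400,300))]))
```

```text
t 8.5333 pos [0.4504 0.1289 0.1476] lens [ -93.5  158.4 -194.7] f [-0.7 -0.2 -1. ] w 0.0557 gf 63.88564467430115
d [-0.3626 -1.4276 -0.8167] w [ 0.0226 -0.0808  0.0817]
```

View pics/c7.png

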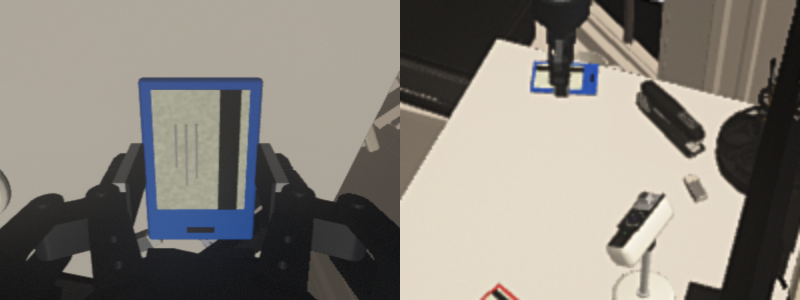

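The badge is held flat between the fingers, slot towards the webcam side, and the webcam looks untouched with the shutter open. From here I measure numerically, taking the badge's pose in the tool frame from depth.

```bash
cat >> h.py <<'E'
def badge(fn):
    s=load(fn); p,r=pose(); im=s['im'].astype(int)
    m=((im[...,0]>im[...,2]+40)&(im[...,0]>80)).astype(np.uint8)
    n,l,stt,_=cv2.connectedComponentsWithStats(m); i=1+np.argmax(stt[1:,4])
    h=cv2.convexHull(np.argwhere(l==i)[:,::-1].astype(np.int32)); mm=np.zeros(m.shape,np.uint8); cv2.fillConvexPoly(mm,h,1)
    v,u=np.where(mm); W=world(s,u,v); L=r.inv().apply(W-p)
    k=(abs(L[:,2]-np.median(L[:,2]))<.02); L=L[k]
    for _ in range(3):
        c=L.mean(0); nn=np.linalg.svd(L-c,full_matrices=False)[2][2]; L=L[abs((L-c)@nn)<.004]
    nn*=-np.sign(nn[2]); 
    rc=cv2.minAreaRect((L[:,:2]*1000).astype(np.float32))
    print('tool frame: n',len(L),'back normal',nn.round(3),'rect',rc,'z',c[2].round(4))
    return c
E
python3 - <<'E'
from h import *
badge('w7')
E
```

```text
tool frame: n 18284 back normal [ 0.005 -0.    -1.   ] rect ((-4.6944122314453125, -0.25676727294921875), (58.1600341796875, 92.6829833984375), 89.89855194091797) z -0.0121
```

send_rows:
  deltas:
    - [0,-0.1,-0.2,0,0,0,-1]
    - [0,-0.25,-0.45,0.003,-0.01,0.01,-1]
    - [0,-0.4,-0.7,0.006,-0.02,0.02,-1]
    - [-0.1,-0.55,-0.9,0.01,-0.035,0.035,-1]
    - [-0.2,-0.7,-1,0.014,-0.05,0.05,-1]
    - [-0.3,-0.85,-1,0.018,-0.065,0.066,-1]
    - [-0.35,-1,-1,0.0226,-0.081,0.082,-1]
    - [-0.35,-1,-1,0.0226,-0.081,0.082,-1]
    - [-0.35,-1,-1,0.0226,-0.081,0.082,-1]
    - [-0.35,-1,-1,0.0226,-0.081,0.082,-1]

```text
time_s: 9.47
tool_pos: [0.5375, -0.0024, 0.2931]
ee_rot: [0.253, 0.125, 0.959, -0.036]
force: [-0.5, -0.5, -0.9]
gripper_width: 0.0558
gripper_force: 63.9
```

Run:
```python
from h import *
st();delta(Lw(-111,0,-5),RT); print(bot.read_state()['joints'])
```

```text
t 9.4667 pos [ 0.5375 -0.0024  0.2931] lens [-160.4   54.1  -19.7] f [-0.5 -0.5 -0.9] w 0.0558 gf 63.88622760772705
d [-0.0991 -0.3597  0.3303] w [-0.0007 -0.0011  0.0005]
[-0.94581328 -0.13638501  0.70100185  1.93827254  0.42779346  0.88448637
  0.87930925]
```

send_rows:
  deltas:
    - [-0.03,-0.1,0.05,0,0,0,-1]
    - [-0.06,-0.2,0.12,0,0,0,-1]
    - [-0.1,-0.3,0.2,-0.001,-0.001,0,-1]
    - [-0.1,-0.36,0.27,-0.001,-0.001,0,-1]
    - [-0.1,-0.36,0.33,-0.001,-0.001,0,-1]
    - [-0.1,-0.36,0.33,-0.001,-0.001,0,-1]
    - [-0.1,-0.36,0.33,-0.001,-0.001,0,-1]
    - [-0.1,-0.36,0.33,-0.001,-0.001,0,-1]

```text
time_s: 10.13
tool_pos: [0.5615, -0.064, 0.26]
ee_rot: [0.259, 0.125, 0.957, -0.033]
force: [0.9, 0.1, -0.1]
gripper_width: 0.0558
gripper_force: 63.9
```

Run:
```python
from h import *
st();delta(Lw(-111,0,-5),RT); snap('wrist','w8'); badge('w8'); s=bot.read_state(); print(s['joint_vel'].round(3))
# check shutter from side view: light-grey pixels in lens frame at x~-4
snap('side','s8'); S=load('s8'); v,u=np.mgrid[205:260,310:365]; v=v.ravel();u=u.ravel(); L=(world(S,u,v)-LENS)@F*1000
k=(L[:,0]<-7)&(L[:,0]>-18)&(abs(L[:,1])<50)&(abs(L[:,2])<12); print('tab pts',k.sum(),np.median(L[k],0))
```

```text
t 10.1333 pos [ 0.5615 -0.064   0.26  ] lens [-112.1    0.8   -2.3] f [ 0.9  0.1 -0.1] w 0.0558 gf 63.870331048965454
d [ 0.0181 -0.0051  0.0076] w [0.0004 0.0006 0.0003]
tool frame: n 18414 back normal [-0.001  0.001 -1.   ] rect ((-1.4384117126464844, 0.05696868896484375), (58.18663024902344, 91.7933578491211), 89.87939453125) z -0.009
[ 0.    -0.01  -0.001  0.002  0.001 -0.004 -0.003]
tab pts 28 [-12.62215289  26.593129     2.13790053]
```

Run:
```python
from h import *
m=[]
for f in('side0','s8'):
    S=load(f); v,u=np.mgrid[205:260,310:365]; v=v.ravel();u=u.ravel(); L=(world(S,u,v)-LENS)@F*1000
    k=(L[:,0]<-7)&(L[:,0]>-18)&(abs(L[:,1])<50)&(abs(L[:,2])<12); m.append(np.median(L[k,1]))
print(m)
if m[1]-m[0]>26: st(); print(bot.finish_job())
```

```text
[np.float64(-3.101479874399787), np.float64(26.593128995073926)]
t 10.2333 pos [ 0.5616 -0.064   0.2602] lens [-112.4    0.9   -2.2] f [-0.6 -0.6 -0.3] w 0.0556 gf 63.87052059173584
the job is handed in; nothing more can be done
None
```

The job is handed in. By my measurements the shutter is about 29.7 mm open and the blue badge is held upright, square and centred, about 12 cm from the lens. The hand-in returned no verdict, and I viewed 11 pictures, one over the limit of 10.

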